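Index the sampler's needle turret to the wash pot

TASK

The sampler's turret is locked with its needle parked between two vessels. Pull up the black plunger knob and twist it anticlockwise so that it stays out by itself, let go of it, swing the turret by its grey post until the needle stands over the round wash pot (not the square drip box), then twist the knob back and make sure the locking pin drops fully home so that the turret is locked there; you may have to feel for the notch by easing the turret to and fro. Leave the loose labware lying and standing around it undisturbed.

Things in the scene. Friction and masses are not known exactly. Their poses are not given: they have to be found in the camera images.
- sampler: White bench sampler with a flat deck, 320 x 340 mm, top 45 mm above the table; fixed. Origin on the table under the turret's vertical axis; its x axis points from the turret axis over the deck, along the parked boom. The two vessels stand on the deck 180 mm from the axis, 37 degrees (0.65 rad) to the left and to the right of that x axis.
- pivot (a point): Point on the turret's vertical axis, 163 mm above the table. The turret: a white disc, radius 112 mm, with a boom 36 mm wide reaching 203 mm out from the axis; disc and boom 149 to 163 mm above the table.
- turret (a joint): Swing of the turret, rad, anticlockwise from above positive; 0 = parked, boom along the sampler's x; ends at -0.85 and 0.85. Light friction (about 2 N at the post); unlocked, it stays where it is left. Locked, it has under 1 degree of play.
- post (a point): Centre of the grey round post to swing the turret by: 18 mm diameter, upright on the boom 180 mm from the axis, from 163 to 232 mm above the table; this point is at 207 mm. Turns with the turret.
- needle (a point): Tip of the thin steel needle that hangs under the boom exactly below the post, 180 mm from the axis, 103 mm above the table.
- knob_grip (a point): Centre of the black T-grip of the plunger on the turret, 90 mm from the axis: a bar 38 mm long (its x), 12 mm wide (its y), 24 mm high, flat-sided. Plunger home: centre 211 mm above the table, bar along the boom. A slotted steel collar, 28 x 28 mm, top 181 mm above the table, stands 18 mm below the bar. Rides on the turret.
- plunger (a joint): How far the plunger is pulled up, m. 0 = home, pin in a notch; about 0.009 = pin on the steel rim between notches; about 0.0115 = parked on its collar; 0.018 = end of travel. Spring: about 6 N at home, 9 N parked, downward. The knob turns only when pulled up by more than 12 mm (pull about 15 mm).
- knob (a joint): Twist of the knob relative to the turret, rad, anticlockwise from above positive. 0 and 1.2 are stops. At 0.6 to 1.2 its cross pin stands on the collar and the plunger stays out when let go. Below 0.1 the cross pin falls into the collar's slot and the plunger can drop.
- pin (a point): Middle of the plunger's 8 mm steel locking pin, hidden under the disc. Each vessel has one notch, 10 mm wide, in the rim below, up to 0.085 rad (5 degrees) either side of where the needle is over the vessel's centre; not visible. Knob twisted back, the pin rides on the rim and drops 10 mm when the turret brings it over the notch; then the turret is felt to be locked.
- wash_pot_rim (a point): Centre of the mouth of the white round wash pot, about 44 mm diameter, 40 mm high, on the deck (mouth 85 mm above the table), 180 mm from the axis, either left or right.
- drip_box_rim (a point): Centre of the mouth of the white square drip box, 42 x 42 mm, 40 mm high, on the deck at the other side.
- vial_center (a point): Loose clear glass vial, 22 mm diameter, 34 mm high, upright near the deck's far edge. To be left alone.
- cap_center (a point): Loose white cap, 28 mm diameter, 12 mm high, on the deck near its far edge. To be left alone.
- reagent: Loose amber bottle, 62 mm diameter, 130 mm high, beside the sampler; origin under its foot. To be left alone.
- beaker: Loose glass beaker, 68 mm diameter, 85 mm high, beside the sampler; origin under its foot. To be left alone.
- jar: Loose white jar, 56 mm diameter, 70 mm high, beside the sampler; origin under its foot. To be left alone.
- tip_box: Loose grey box, 80 x 120 x 50 mm, beside the sampler; origin under its centre. To be left alone.
- screwdriver: Loose screwdriver on the table beside the sampler. To be left alone.

How it is judged:
On the way, in this order (a step that is already met when the one before it is completed fails the run):
1. the plunger is pulled, twisted and stays out by itself, the fingers off the knob (value of joint plunger above 0.0105 m and value of joint knob above 0.6 rad and contact force between the fingers and knob below 0.1 N), for 0.2 s.
2. the needle is swung to the wash pot (within 30 mm of its centre) with the plunger still held out (horizontal distance between needle and wash_pot_rim below 0.03 m and value of joint plunger above 0.0105 m and value of joint knob above 0.6 rad), for 0.1 s.
At the end, for the whole second after the job is handed in: The needle stands over the round wash pot (within 22 mm of its centre), the knob is twisted back (under 0.25 rad) and the plunger is home (within 3 mm), so the turret is locked there, at rest (horizontal distance between needle and wash_pot_rim below 0.022 m and value of joint plunger below 0.003 m and value of joint knob below 0.25 rad and velocity of joint turret between -0.05 and 0.05 rad/s); the robot touches nothing.
It fails at once if a loose thing on or beside the sampler is moved by more than 20 mm (distance of any of vial_center, cap_center, reagent, beaker, jar, tip_box, screwdriver from where it was at the start of the episode above 0.02 m).
It also fails if it takes over 72 s, if anything falls off the work surface, if the arm or the gripper's body presses on something with over 40 N, if the wrist force passes 120 N, or if a joint passes its speed limit or range.

ROBOT

A 7-joint arm with a two-finger parallel gripper is mounted at the origin on the work surface. World frame = base frame: x ahead of the robot, y to its left, z up, the work surface at z = 0. Lengths are in m, angles in rad, forces in N, time in s.
With the tool pointing down it reaches from about 0.425 to 0.975 m from the base axis. Payload 16.7 kg.
Tool frame: the origin (TCP) lies between the finger pads; the fingertips stand 14 mm ahead of it and the grasp point (between the pads) lies 5 mm behind it; z points along the fingers, y is the line along which they close (so a half turn about z gives the same grasp; the last joint's range is limited). The gripper opens to 85 mm and grips with 20 to 120 N. Pads are 22 mm wide; open, the fingers measure 114 mm over their backs; the gripper's body (76 mm by 85 mm) begins 54 mm behind the grasp point. The pads swing forward as they close: fully open they stand 13 mm farther back than shut.
Start: joints at [-1.347, 0.426, 0.074, 1.606, -0.034, 1.111, -0.067], TCP at [0.246, 0.628, 0.245] pointing down, gripper open.
Joint ranges: [-2.85, 2.85], [-0.5, 2.14], [-1.23, 1.37], [0.21, 2.46], [-1.02, 4.16], [0.16, 2.05], [-2.73, 2.73]. Speed limits (rad/s): [1.89, 1.89, 2.39, 2.39, 3.01, 3.01, 3.01].

INTERFACE

Orientations are given as a unit quaternion [w, x, y, z].
In Python, from plant import bot gives the robot as it stands.
- The arm moves only by the tool play_rows, never from a script. Its argument "commands" is a list of rows, each a list of 6 numbers: the shift along the tool's x, y, z normalised to -1 to 1, where 1 is 250 mm, then the turn, a rotation vector about the tool's x, y, z normalised to -1 to 1, where 1 is 360 degrees. A call has 1 to 20 rows; each row is the pose to reach, as a shift and turn from the pose commanded when the call began, along the tool's axes at that moment, turning the shorter way round; what a row does not reach only later rows make up. A row lasts 1/12 s, in which the tool goes at most 41.7 mm and 7.16 degrees, less where a joint would pass 70% of its speed; a pose out of reach is approached as far as the arm can. A call with a number of a shift or a turn outside -1 to 1 is refused whole. A call with a gripper value outside its range is refused whole. "grip" is the opening, from 0 (shut) to 1 (fully open), set as the call begins (left out, the last holds). The fingers move at their own pace and stop on an object; the grip force is fixed at half the most. Time passes only in rows, so rows that repeat a pose let the fingers close. It gives the time, the measured TCP pose, the force, the opening and the grip force at its end, in the units of the state.
- bot.get_state(): the state, without advancing time (a new reading comes with each control period).
- bot.get_image(name): name is "side" or "top" or "wrist"; returns a dict with "pixels" (480x640x3 uint8, red, green, blue), "range_z" (480x640 float32, m along the optical axis (not along the pixel's ray), 0 where there is no reading), "camera_matrix" (3x3 intrinsics, pixels), "origin" and "attitude" of the camera in the world. Camera axes: x right, y down, z forward; pixel columns grow to the right and rows downward; lengths in m; the calibration is good to about 2 mm. A picture is of the moment at which its call begins.
- bot.sign_off(): hands the job in; it is judged then, once.
Trained networks look in a picture, given as the dict that the camera call returned (one of the last four; its "shot" number tells which), for a name from the list of things; names that differ only in an ending like _2 or _b are one class to them, and where a whole thing is asked for, a point or a joint stands for the part that bears it (a point fixed in the world has none). Each returns a list of dicts, best first, with "conf" (0 to 1); they miss things now and then, are a little off and sometimes report something else, mostly with a low value. They report only what shows in the picture. A call takes as long as a camera call.
- bot.recognise(picture, name): "extent" ([centre column, centre row, width, height] in pixels, round what is visible of it).
The state is a dict: "time": time; "joint_pos": joint angles; "joint_vel": joint speeds; "joint_efforts": joint torques, N m; "tool_pos": TCP position; "eef_rot": TCP orientation; "ft_force": force on the tool from outside, world axes, zero at the start; "wrist_torque": the same for the moment, N m; "grip_width": finger opening in m; "finger_force": force on a finger pad.
Only numpy, scipy, OpenCV 4.12 (cv2) and the standard library are available. Lean on these libraries where they do the work, as an engineer would, in place of code of your own. Each camera call takes 0.05 s, during which the arm holds its last target. There are 200 camera calls.

## Working session

There is one attempt and no reset: what is moved stays moved. The work goes in short steps, Python scripts to look and compute and a tool call to move; the robot and the scene stay as the last step left them, time stands still between calls to the robot, and variables do not carry over. Pictures are saved under pics/ and viewed, at most 10 in all, crops included, and the job is handed in when it is done.

Besides the shell and the picture viewer there is one more tool, called after "Call:" as name(argument=value, ...) on one line, values as JSON. play_rows: Moves the arm, as the interface text tells. Scaled input: -1 to 1 covers 250 mm each way for a shift and 360 degrees each way for a turn. Its arguments: {"type":"object","properties":{"commands":{"type":"array"},"grip":{"type":"number"}},"required":["commands"]}

```bash
mkdir -p pics
cat > h.py <<'E'
import numpy as np, cv2
from scipy.spatial.transform import Rotation as R
from plant import bot
def q(a): return R.from_quat([a[1],a[2],a[3],a[0]])
def cam(n):
    p=bot.get_image(n); a=np.array(p["attitude"],float)
    p["R"]=a if a.shape==(3,3) else q(a).as_matrix(); return p
def w(p,u,v,z=None):
    """world point; z=range, by default median depth around pixel"""
    K=np.array(p["camera_matrix"]); d=np.linalg.inv(K)@[u,v,1]
    if z is None:
        b=p["range_z"][int(v)-1:int(v)+2,int(u)-1:int(u)+2]; b=b[b>0]; z=np.median(b) if len(b) else 0
    return p["R"]@(d*z)+np.array(p["origin"])
def onz(p,u,v,h):
    K=np.array(p["camera_matrix"]); d=p["R"]@(np.linalg.inv(K)@[u,v,1]); o=np.array(p["origin"])
    return o+d*(h-o[2])/d[2]
def save(p,n): cv2.imwrite("pics/"+n,cv2.cvtColor(p["pixels"],cv2.COLOR_RGB2BGR))
E
python3 - <<'E'
from h import *
np.set_printoptions(precision=4,suppress=True)
s=bot.get_state();print(s)
for c in("top","side"):
    p=cam(c);save(p,c+"0.png");print(c,p["origin"],p["attitude"])
    for n in "pivot post knob_grip wash_pot_rim drip_box_rim vial_center cap_center reagent beaker jar tip_box screwdriver sampler".split():
        for r in bot.recognise(p,n)[:2]:
            e=r["extent"];print(n,round(r["conf"],2),np.round(e),w(p,e[0],e[1]))
E
```

```text
{'time': 0.0, 'joint_pos': array([-1.3465,  0.4267,  0.0739,  1.6066, -0.0341,  1.1108, -0.0671]), 'joint_vel': array([ 0.0007, -0.0024,  0.0008, -0.001 ,  0.0001, -0.0018,  0.0025]), 'joint_efforts': array([ -0.0022, -94.9858,   3.7601, -46.3472,   0.0192,   0.0106,
        -0.0001]), 'tool_pos': array([0.2464, 0.628 , 0.2446]), 'eef_rot': array([-0.0001,  0.1858,  0.9826, -0.0006]), 'ft_force': array([-0.551 ,  0.7454, -0.1252]), 'wrist_torque': array([ 0.0105, -0.0117,  0.0571]), 'finger_force': 0.0, 'grip_width': 0.08526552751172871}
top [0.4311 0.0141 1.1477] [ 0.0268 -0.7043  0.7075 -0.0523]
pivot 0.84 [273. 236. 162. 157.] [0.5315 0.0732 0.1633]
post 0.89 [275. 241. 102. 145.] [0.5216 0.0683 0.1618]
wash_pot_rim 0.76 [221. 211.  19.  19.] [0.6055 0.2061 0.0516]
drip_box_rim 0.88 [310. 197.  22.  22.] [ 0.6402 -0.0112  0.0485]
cap_center 0.66 [276. 240. 105. 144.] [0.5243 0.0656 0.1629]
cap_center 0.43 [281. 174.  16.   8.] [0.6946 0.0607 0.0582]
reagent 0.67 [266. 218.  12.  18.] [0.5629 0.0848 0.2211]
reagent 0.59 [176. 276.  32.  28.] [0.4473 0.2949 0.1033]
beaker 0.97 [169.
[... 647 characters left out ...]
0.7 [271. 254.  22.  22.] [0.6589 0.0996 0.2281]
vial_center 0.53 [273. 312.   8.  18.] [0.6805 0.1585 0.0769]
reagent 0.93 [387. 342.  31.  42.] [0.4573 0.3269 0.0955]
beaker 0.65 [328. 368.  28.  40.] [0.5902 0.3067 0.0052]
beaker 0.49 [326. 246. 122.  74.] [0.515  0.0682 0.1615]
jar 0.94 [300. 210.  19.  29.] [ 0.5174 -0.1446  0.0682]
jar 0.36 [312. 246.  13.  21.] [0.558  0.0921 0.2059]
tip_box 0.95 [246. 222.  40.  50.] [ 0.6749 -0.1647  0.0494]
tip_box 0.69 [311. 249.  17.  20.] [0.5605 0.0896 0.1949]
screwdriver 0.69 [278. 186.  50.  31.] [ 0.5419 -0.3029  0.0201]
screwdriver 0.66 [301. 211.  19.  29.] [ 0.5152 -0.1432  0.0642]
sampler 0.97 [316. 286. 168. 160.] [0.5518 0.0995 0.0438]
```

```bash
python3 - <<'E'
import cv2,numpy as np
a=cv2.imread("pics/top0.png")[130:330,140:420];b=cv2.imread("pics/side0.png")[170:400,210:430]
cv2.imwrite("pics/t.png",cv2.resize(a,None,fx=2.8,fy=2.8,interpolation=2));cv2.imwrite("pics/s.png",cv2.resize(b,None,fx=2.6,fy=2.6,interpolation=2))
E
python3 - <<'E'
from h import *
np.set_printoptions(precision=4,suppress=True)
for c in("top","side"):
    p=cam(c);H,W=p["range_z"].shape
    u,v=np.meshgrid(np.arange(W),np.arange(H));K=np.array(p["camera_matrix"])
    d=np.stack([u,v,np.ones_like(u)],-1)@np.linalg.inv(K).T*p["range_z"][...,None]
    P=d@p["R"].T+np.array(p["origin"]); 
    near=(abs(P[...,0]-.53)<.25)&(abs(P[...,1]-.08)<.25)&(p["range_z"]>0)
    m=near&(abs(P[...,2]-.161)<.008); X=P[m][:,:2]
    n,l,st,ce=cv2.connectedComponentsWithStats(m.astype(np.uint8))
    # circle centre ransac-ish: maximise points on disc edge via enclosing grid
    best=max(((np.sum(np.hypot(*(X-[x,y]).T)<.112)-0*x,x,y) for x in np.arange(.42,.6,.004) for y in np.arange(0,.14,.004)))
    print(c,m.sum(),"disc",best)
    for lo,hi in((.2,.225),(.226,.24)):
        k=near&(P[...,2]>lo)&(P[...,2]<hi);n,l,st,ce=cv2.connectedComponentsWithStats(k.astype(np.uint8))
        for i in range(1,n):
            if st[i,4]>4:
                Q=P[l==i]; ev=np.linalg.eigh(np.cov(Q[:,:2].T));print(lo,st[i],Q.mean(0),"ext",np.sqrt(ev[0]),ev[1][:,1])
E
```

```text
top 8109 disc (np.float64(7560.0), np.float64(0.47600000000000003), np.float64(0.07200000000000001))
0.2 [255 175   8   7  22] [0.6474 0.0993 0.2112] ext [0.0018 0.0054] [-0.4143  0.9101]
0.2 [261 209   9  19 112] [0.563  0.086  0.2206] ext [0.0037 0.0113] [-0.9863 -0.1648]
0.226 [253 170   9   9  62] [0.653  0.1017 0.2305] ext [0.0045 0.0047] [0.695 0.719]
side 5034 disc (np.float64(4506.0), np.float64(0.47600000000000003), np.float64(0.07200000000000001))
0.2 [302 237  16  14 141] [0.5643 0.0896 0.216 ] ext [0.0037 0.0112] [-0.9902 -0.1398]
0.2 [271 256   9   9  53] [0.6529 0.1078 0.212 ] ext [0.0024 0.005 ] [-0.9823  0.1873]
0.226 [271 251   8   7  43] [0.6516 0.1032 0.2307] ext [0.0042 0.0047] [-0.9812  0.1931]
```

View pics/t.png

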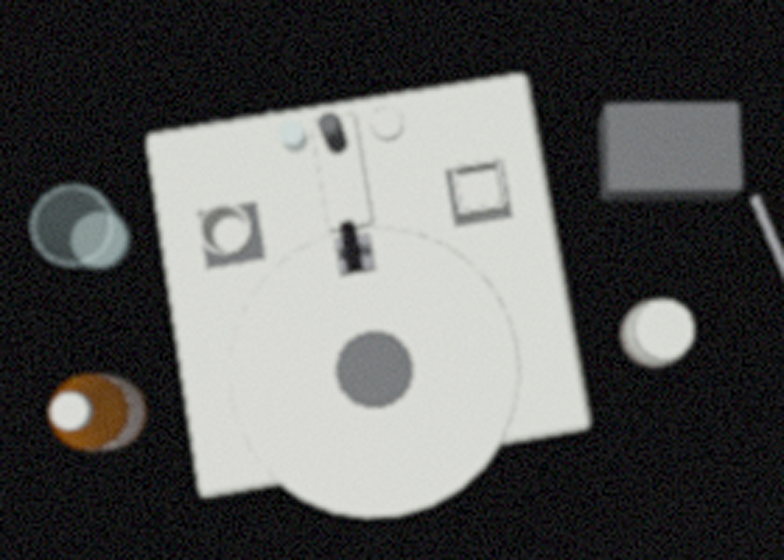

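View pics/s.png

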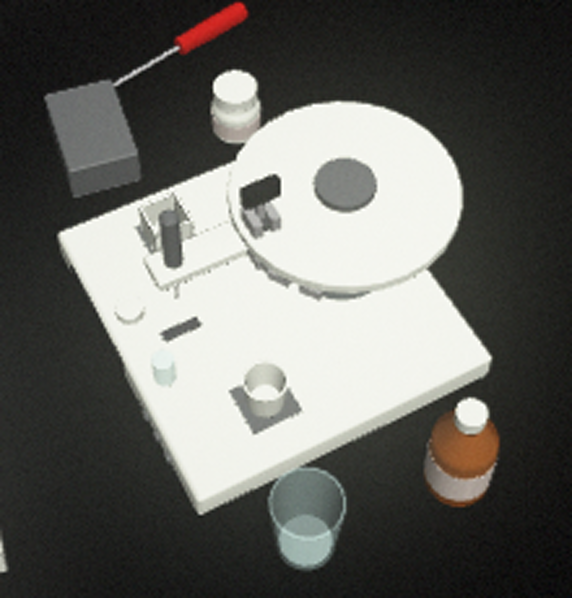

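Side and top views agree. The round pot is on the left, at crop (232,230) in the top view, on the beaker side. The drip box is on the right at (480,190). The post is at (333,133) and the knob bar lies along the boom at (350,248). The axis is near (0.475, 0.072) and boom yaw is about 0.165 rad. I'll go above the knob first.

```bash
cat >> h.py <<'E'
np.set_printoptions(precision=4,suppress=True)
def plan(pos,ydeg,tool=None):
    s=bot.get_state(); r=q(s["eef_rot"]) if tool is None else tool
    y=r.as_matrix()[:,1]; x=np.cos(np.radians(ydeg)); n=np.sin(np.radians(ydeg))
    T=np.array([[-n,x,0],[x,n,0],[0,0,-1]]).T   # columns fixed below
    T=np.stack([[ -n,x,0],[x,n,0],[0,0,-1]],1)
    if np.linalg.det(T)<0: T[:,0]*=-1
    print("t",s["time"],"pos",s["tool_pos"],"ydeg",np.degrees(np.arctan2(y[1],y[0])),"tilt z",r.as_matrix()[:,2])
    print("cmd",r.inv().apply(np.array(pos)-s["tool_pos"])/.25,(r.inv()*R.from_matrix(T)).as_rotvec()/2/np.pi)
E
python3 -c "
from h import *
plan([.5635,.0875,.33],-80.5)"
```

```text
t 1.5 pos [0.2465 0.6283 0.2453] ydeg 68.57764928795181 tilt z [-0. -0. -1.]
cmd [-1.9705 -1.5508 -0.3388] [-0.      0.      0.4141]
```

Call:
play_rows(commands=[[0,0,-0.34,0,0,0],[0,0,-0.34,0,0,0],[-0.2,-0.15,-0.34,0,0,0.04],[-0.4,-0.3,-0.34,0,0,0.08],[-0.6,-0.45,-0.34,0,0,0.12],[-0.8,-0.6,-0.34,0,0,0.16],[-0.98,-0.77,-0.34,0,0,0.2],[-0.98,-0.77,-0.34,0,0,0.2],[-0.98,-0.77,-0.34,0,0,0.2],[-0.98,-0.77,-0.34,0,0,0.2],[-0.98,-0.77,-0.34,0,0,0.2],[-0.98,-0.77,-0.34,0,0,0.2],[-0.98,-0.77,-0.34,0,0,0.2],[-0.98,-0.77,-0.34,0,0,0.2]], grip=1)

```text
time: 2.67
tool_pos: [0.4041, 0.3598, 0.3304]
eef_rot: [-0.0, 0.727, 0.687, 0.0]
ft_force: [-0.1, -0.0, 0.6]
grip_width: 0.0852
finger_force: 0.0
```

```bash
python3 -c "
from h import *
plan([.5635,.0875,.33],-80.5);print(bot.get_state()['joint_pos'])"
```

```text
t 2.6667 pos [0.4041 0.3598 0.3304] ydeg -3.2123560957358497 tilt z [ 0.      0.0001 -1.    ]
cmd [-1.0519  0.6975  0.0014] [-0.     -0.      0.2147]
[-1.176   0.1346  0.3696  1.8173 -0.0522  1.199  -0.8466]
```

Call:
play_rows(commands=[[-0.15,0.1,0,0,0,0.02],[-0.3,0.2,0,0,0,0.04],[-0.45,0.3,0,0,0,0.06],[-0.6,0.4,0,0,0,0.08],[-0.75,0.5,0,0,0,0.1],[-0.9,0.6,0,0,0,0.13],[-1,0.7,0,0,0,0.17],[-1,0.7,0,0,0,0.215],[-1,0.7,0,0,0,0.215],[-1,0.7,0,0,0,0.215],[-1,0.7,0,0,0,0.215],[-1,0.7,0,0,0,0.215],[-1,0.7,0,0,0,0.215],[-1,0.7,0,0,0,0.215],[-1,0.7,0,0,0,0.215]])

```text
time: 3.92
tool_pos: [0.564, 0.0998, 0.3303]
eef_rot: [-0.0, 0.997, 0.082, -0.0]
ft_force: [0.6, -0.1, -0.7]
grip_width: 0.0854
finger_force: 0.0
```

Run:
```python
from h import *
plan([.5635,.0875,.206],-80.5);print(bot.get_state()['joint_pos'])
p=cam("wrist");save(p,"w1.png")
H,W=p["range_z"].shape
u,v=np.meshgrid(np.arange(W),np.arange(H));K=np.array(p["camera_matrix"])
P=(np.stack([u,v,np.ones_like(u)],-1)@np.linalg.inv(K).T*p["range_z"][...,None])@p["R"].T+np.array(p["origin"])
for lo,hi in((.212,.226),(.227,.24)):
  k=(p["range_z"]>0)&(P[...,2]>lo)&(P[...,2]<hi);n,l,st,ce=cv2.connectedComponentsWithStats(k.astype(np.uint8))
  for i in range(1,n):
    if st[i,4]>60:
      Q=P[l==i]; ev=np.linalg.eigh(np.cov(Q[:,:2].T));print(lo,st[i],Q.mean(0),Q.min(0),Q.max(0),ev[1][:,1])
```

```text
t 3.9167 pos [0.564  0.0998 0.3303] ydeg -80.5769567436629 tilt z [-0.      0.0001 -1.    ]
cmd [-0.0101  0.0484  0.4973] [-0.      0.     -0.0002]
[-0.9065  0.2271  0.7441  1.7667 -0.1637  1.2109 -1.5235]
0.212 [331 221  17  51 798] [0.5655 0.0862 0.2211] [0.5454 0.0773 0.2122] [0.583  0.0941 0.2239] [-0.9847 -0.1745]
0.227 [328 104  27  29 611] [0.6525 0.101  0.23  ] [0.6439 0.0923 0.2271] [0.6613 0.1095 0.2332] [-0.7954  0.6061]
```

View pics/w1.png

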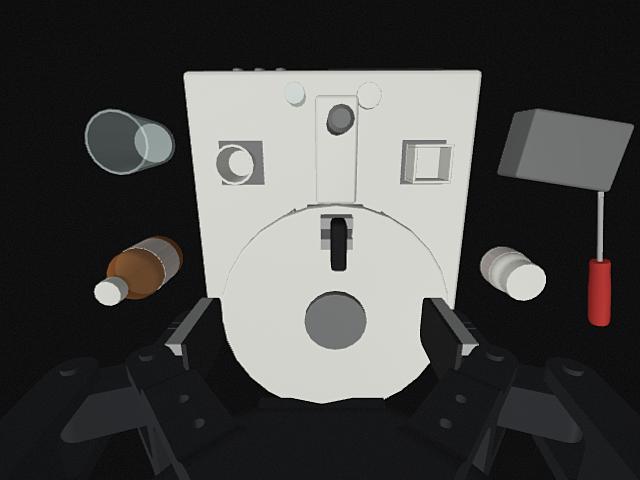

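The wrist view confirms the round pot on the left at (236,163), the square box on the right at (428,162), the bar at (339,245) and the post at (340,118). Descending and gripping the knob.

Call:
play_rows(commands=[[-0.007,0.052,0.12,0,0,0],[-0.007,0.052,0.25,0,0,0],[-0.007,0.052,0.37,0,0,0],[-0.007,0.052,0.45,0,0,0],[-0.007,0.052,0.497,0,0,0],[-0.007,0.052,0.497,0,0,0],[-0.007,0.052,0.497,0,0,0],[-0.007,0.052,0.497,0,0,0]])

```text
time: 4.63
tool_pos: [0.5652, 0.0866, 0.2074]
eef_rot: [-0.0, 0.997, 0.08, 0.001]
ft_force: [0.1, -0.2, 0.6]
grip_width: 0.0857
finger_force: 0.0
```

Call:
play_rows(commands=[[0,0,0,0,0,0],[0,0,0,0,0,0],[0,0,0,0,0,0],[0,0,0,0,0,0],[0,0,0,0,0,0],[0,0,0,0,0,0],[0,0,0,0,0,0],[0,0,0,0,0,0],[0,0,0,0,0,0],[0,0,0,0,0,0],[0,0,0,0,0,0],[0,0,0,0,0,0]], grip=0)

```text
time: 5.63
tool_pos: [0.5645, 0.0866, 0.2063]
eef_rot: [-0.0, 0.997, 0.08, 0.0]
ft_force: [-1.5, 0.9, 6.0]
grip_width: 0.0116
finger_force: 59.6
```

Call:
play_rows(commands=[[0,0,-0.015,0,0,0],[0,0,-0.03,0,0,0],[0,0,-0.045,0,0,0],[0,0,-0.062,0,0,0],[0,0,-0.062,0,0,0],[0,0,-0.062,0,0,0],[0,0,-0.062,0,0,0]])

```text
time: 6.22
tool_pos: [0.5642, 0.0866, 0.2214]
eef_rot: [0.0, 0.997, 0.08, -0.0]
ft_force: [2.5, 0.8, -10.5]
grip_width: 0.0108
finger_force: 58.3
```

Call:
play_rows(commands=[[0,0,0,0,0,-0.015],[0,0,0,0,0,-0.03],[0,0,0,0,0,-0.045],[0,0,0,0,0,-0.06],[0,0,0,0,0,-0.075],[0,0,0,0,0,-0.09],[0,0,0,0,0,-0.105],[0,0,0,0,0,-0.12],[0,0,0,0,0,-0.135],[0,0,0,0,0,-0.15],[0,0,0,0,0,-0.165],[0,0,0,0,0,-0.172],[0,0,0,0,0,-0.172],[0,0,0,0,0,-0.172]])

```text
time: 7.38
tool_pos: [0.5641, 0.0868, 0.2213]
eef_rot: [-0.0, 0.814, 0.581, -0.0]
ft_force: [0.3, 4.1, -11.0]
grip_width: 0.011
finger_force: 58.3
```

```bash
python3 -c "
from h import *
plan([.5645,.0866,.217],-20);s=bot.get_state();print(s['joint_pos'],s['wrist_torque'],s['ft_force'])"
```

```text
t 7.3833 pos [0.5641 0.0868 0.2213] ydeg -19.004229498880633 tilt z [-0.0008  0.0002 -1.    ]
cmd [-0.      0.0018  0.017 ] [-0.0001  0.      0.0028]
[-0.6582  0.3018  0.4804  1.8903 -0.1656  0.989  -0.4366] [ 0.7746 -0.2012 -0.0013] [  0.3354   4.084  -10.9883]
```

Call:
play_rows(commands=[[0,0,0.014,0,0,0],[0,0,0.014,0,0,0],[0,0,0.014,0,0,0]])

```text
time: 7.63
tool_pos: [0.5643, 0.0867, 0.2183]
eef_rot: [-0.0, 0.814, 0.581, -0.0]
ft_force: [-3.5, 2.7, -0.6]
grip_width: 0.011
finger_force: 60.0
```

Call:
play_rows(commands=[[0,0,0,0,0,0],[0,0,0,0,0,0],[0,0,0,0,0,0],[0,0,0,0,0,0],[0,0,0,0,0,0],[0,0,0,0,0,0],[0,0,-0.16,0,0,0],[0,0,-0.32,0,0,0],[0,0,-0.4,0,0,0],[0,0,-0.4,0,0,0]], grip=0.9)

```text
time: 8.47
tool_pos: [0.5662, 0.0866, 0.3229]
eef_rot: [0.001, 0.814, 0.581, 0.003]
ft_force: [0.8, 0.2, -0.3]
grip_width: 0.0772
finger_force: 0.0
```

```bash
cat >> h.py <<'E'
def blobs(p):
    H,W=p["range_z"].shape; u,v=np.meshgrid(np.arange(W),np.arange(H));K=np.array(p["camera_matrix"])
    P=(np.stack([u,v,np.ones_like(u)],-1)@np.linalg.inv(K).T*p["range_z"][...,None])@p["R"].T+np.array(p["origin"])
    k=(p["range_z"]>0)&(P[...,2]>.2)&(P[...,2]<.245)&(abs(P[...,0]-.56)<.12)&(abs(P[...,1]-.12)<.12)
    n,l,st,ce=cv2.connectedComponentsWithStats(k.astype(np.uint8))
    for i in range(1,n):
        if st[i,4]>60:
            Q=P[l==i]; z=np.percentile(Q[:,2],95); Q=Q[Q[:,2]>z-.006]; e=np.linalg.eigh(np.cov(Q[:,:2].T))[1][:,1]
            print("blob",st[i],Q.mean(0),"top",z,"dir",np.degrees(np.arctan2(e[1],e[0])))
E
python3 -c "
from h import *
p=cam('wrist');blobs(p);save(p,'w2.png')
plan([.6525,.1015,.33],-80.5)"
```

```text
blob [413 175  38  30 845] [0.6521 0.101  0.2297] top 0.23142964595495344 dir 81.28780557227586
blob [309 222  18  58 989] [0.5647 0.0868 0.2331] top 0.23449093138572338 dir 71.60753750690411
t 8.5167 pos [0.5654 0.0866 0.3204] ydeg -18.908425748789572 tilt z [ 0.0038  0.0016 -1.    ]
cmd [ 0.1693  0.3105 -0.0369] [ 0.0002 -0.0007  0.1711]
```

View pics/w2.png

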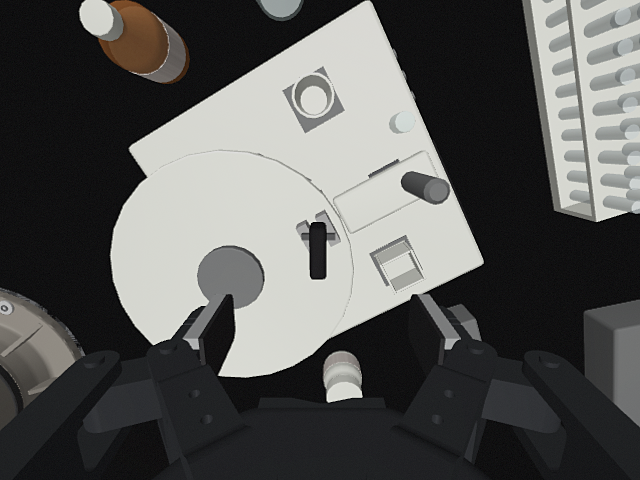

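The knob stays out on its own: its top is at 0.2345 and the bar, at pixel (318,250), is turned 62°. Going to the post.

Call:
play_rows(commands=[[0.08,0.15,0,0,0,0.019],[0.169,0.31,0,0,0,0.038],[0.169,0.31,0,0,0,0.057],[0.169,0.31,0,0,0,0.076],[0.169,0.31,0,0,0,0.095],[0.169,0.31,0,0,0,0.114],[0.169,0.31,0.0,0,0,0.133],[0.169,0.31,0.1,0,0,0.152],[0.169,0.31,0.2,0,0,0.171],[0.169,0.31,0.32,0,0,0.171],[0.169,0.31,0.45,0,0,0.171],[0.169,0.31,0.455,0,0,0.171],[0.169,0.31,0.455,0,0,0.171],[0.169,0.31,0.455,0,0,0.171]])

```text
time: 9.68
tool_pos: [0.6519, 0.1011, 0.2055]
eef_rot: [0.0, 0.997, 0.083, 0.0]
ft_force: [0.5, -0.3, 0.0]
grip_width: 0.0767
finger_force: 0.0
```

Call:
play_rows(commands=[[0,0,0,0,0,0],[0,0,0,0,0,0],[0,0,0,0,0,0],[0,0,0,0,0,0],[0,0,0,0,0,0],[0,0,0,0,0,0],[0,0,0,0,0,0],[0,0,0,0,0,0],[0,0,0,0,0,0],[0,0,0,0,0,0]], grip=0)

```text
time: 10.52
tool_pos: [0.6516, 0.1015, 0.2051]
eef_rot: [-0.0, 0.997, 0.083, 0.0]
ft_force: [-2.5, -0.2, 7.2]
grip_width: 0.0164
finger_force: 58.3
```

Run:
```python
from h import *
c=np.array([.4752,.0722]);y0=.163
s=bot.get_state();r=q(s["eef_rot"]);rad=np.linalg.norm(s["tool_pos"][:2]-c);a0=np.arctan2(*(s["tool_pos"][:2]-c)[::-1])
print(rad,a0)
plan(s["tool_pos"],-80.5)
for i in range(1,15):
    a=a0+.65*i/14
    P=np.r_[c+rad*np.array([np.cos(a),np.sin(a)]),s["tool_pos"][2]]
    print(np.round(r.inv().apply(P-s["tool_pos"])/.25,3),round(-(.65*i/14)/2/np.pi,4))
```

```text
0.17883186167356918 0.1647584193384647
t 10.5167 pos [0.6516 0.1015 0.2051] ydeg -80.4521145889672 tilt z [ 0.0006  0.0005 -1.    ]
cmd [0. 0. 0.] [-0.0001 -0.0001  0.0001]
[-0.001 -0.033  0.   ] -0.0074
[-0.003 -0.066  0.   ] -0.0148
[-0.007 -0.099  0.   ] -0.0222
[-0.012 -0.132  0.   ] -0.0296
[-0.019 -0.165  0.   ] -0.0369
[-0.027 -0.197  0.   ] -0.0443
[-0.037 -0.228  0.   ] -0.0517
[-0.048 -0.26   0.   ] -0.0591
[-0.061 -0.29   0.   ] -0.0665
[-0.075 -0.32   0.   ] -0.0739
[-0.091 -0.35   0.   ] -0.0813
[-0.107 -0.378  0.   ] -0.0887
[-0.126 -0.406  0.   ] -0.0961
[-0.145 -0.433  0.   ] -0.1035
```

Call:
play_rows(commands=[[-0.001,-0.033,0,0,0,-0.007],[-0.003,-0.066,0,0,0,-0.015],[-0.007,-0.099,0,0,0,-0.022],[-0.012,-0.132,0,0,0,-0.03],[-0.019,-0.165,0,0,0,-0.037],[-0.027,-0.197,0,0,0,-0.044],[-0.037,-0.228,0,0,0,-0.052],[-0.048,-0.26,0,0,0,-0.059],[-0.061,-0.29,0,0,0,-0.066],[-0.075,-0.32,0,0,0,-0.074],[-0.091,-0.35,0,0,0,-0.081],[-0.107,-0.378,0,0,0,-0.089],[-0.126,-0.406,0,0,0,-0.096],[-0.145,-0.433,0,0,0,-0.104],[-0.145,-0.433,0,0,0,-0.104],[-0.145,-0.433,0,0,0,-0.104],[-0.145,-0.433,0,0,0,-0.104]])

```text
time: 11.93
tool_pos: [0.5976, 0.2022, 0.205]
eef_rot: [-0.0, 0.917, 0.399, 0.0]
ft_force: [-4.2, -1.1, 7.1]
grip_width: 0.0163
finger_force: 59.5
```

Call:
play_rows(commands=[[0,0,0,0,0,0],[0,0,0,0,0,0],[0,0,0,0,0,0],[0,0,0,0,0,0],[0,0,0,0,0,0],[0,0,-0.15,0,0,0],[0,0,-0.3,0,0,0],[0,0,-0.45,0,0,0],[0,0,-0.45,0,0,0],[0,0,-0.45,0,0,0]], grip=0.9)

```text
time: 12.77
tool_pos: [0.5986, 0.2024, 0.3191]
eef_rot: [-0.0, 0.917, 0.399, 0.002]
ft_force: [-0.2, -0.4, -0.3]
grip_width: 0.0771
finger_force: 0.0
```

```bash
python3 -c "
from h import *
s=bot.get_state()
for n in('top','wrist'):
    p=cam(n);blobs(p);save(p,'x_'+n+'.png')
    for k in('wash_pot_rim','post'):
        for r in bot.recognise(p,k)[:2]: e=r['extent'];print(k,r['conf'],e,onz(p,e[0],e[1],.085 if k[0]=='w' else .2))
plan([.5367,.1375,.217],20);print(s['joint_pos'])"
```

```text
blob [203 196  11  11  90] [0.5986 0.2025 0.2311] top 0.2333643647792364 dir -161.13899338410715
blob [230 225  20  11 137] [0.5374 0.1371 0.2344] top 0.23706674535813785 dir 109.29832573508523
post 0.92 [263.0, 253.9, 123.4, 122.5] [0.4908 0.0911 0.2   ]
post 0.63 [238.6, 231.4, 18.5, 17.0] [0.538  0.1421 0.2   ]
blob [309 230  27  35 738] [0.5992 0.2027 0.2299] top 0.23151971865881502 dir -135.553203681325
blob [ 297  339   49   46 1433] [0.5383 0.1379 0.2327] top 0.23432366829714102 dir 108.93506270571841
wash_pot_rim 0.65 [319.8, 195.8, 32.2, 13.9] [0.6085 0.2159 0.085 ]
post 0.95 [321.1, 307.1, 210.5, 212.5] [0.5603 0.1617 0.2   ]
t 13.0667 pos [0.5974 0.2021 0.3158] ydeg -43.021915917855246 tilt z [-0.0014 -0.001  -1.    ]
cmd [-0.3537 -0.001   0.3957] [-0.0002  0.0002 -0.1751]
[-0.8477  0.327   0.546   1.6464 -0.1798  1.2145 -1.0137]
```

View pics/x_wrist.png

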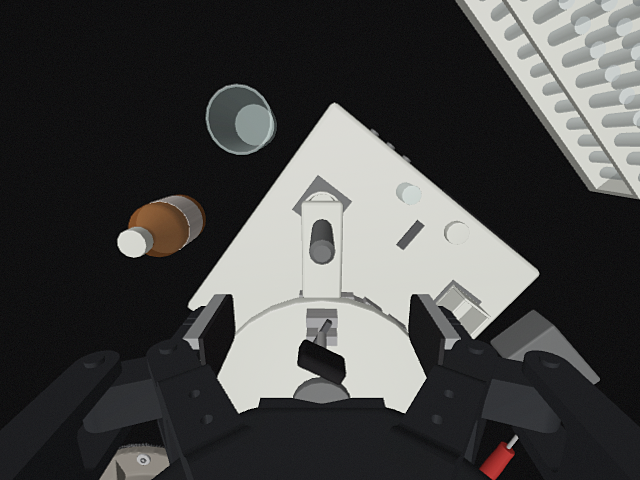

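The needle boom stands over the round pot: the pot's rim shows at (320,197) beyond the boom end, and turret angle is about 0.649. The knob is still out. Regrasping the knob.

Call:
play_rows(commands=[[-0.12,0,0,0,0,-0.019],[-0.24,0,0,0,0,-0.038],[-0.351,0.003,0,0,0,-0.057],[-0.351,0.003,0,0,0,-0.076],[-0.351,0.003,0,0,0,-0.095],[-0.351,0.003,0,0,0,-0.114],[-0.351,0.003,0,0,0,-0.133],[-0.351,0.003,0.05,0,0,-0.152],[-0.351,0.003,0.1,0,0,-0.172],[-0.351,0.003,0.2,0,0,-0.172],[-0.351,0.003,0.3,0,0,-0.172],[-0.351,0.003,0.391,0,0,-0.172],[-0.351,0.003,0.391,0,0,-0.172],[-0.351,0.003,0.391,0,0,-0.172],[-0.351,0.003,0.391,0,0,-0.172]])

```text
time: 14.32
tool_pos: [0.5389, 0.1376, 0.2201]
eef_rot: [0.0, 0.581, 0.814, 0.0]
ft_force: [0.4, 0.6, 0.8]
grip_width: 0.077
finger_force: 0.0
```

Call:
play_rows(commands=[[0,0,0,0,0,0],[0,0,0,0,0,0],[0,0,0,0,0,0],[0,0,0,0,0,0],[0,0,0,0,0,0],[0,0,0,0,0,0],[0,0,0,0,0,0],[0,0,0,0,0,0],[0,0,0,0,0,0],[0,0,0,0,0,0],[0,0,0,0,0,0]], grip=0)

```text
time: 15.23
tool_pos: [0.5376, 0.1368, 0.2194]
eef_rot: [-0.001, 0.582, 0.813, -0.001]
ft_force: [-10.2, -5.0, 12.9]
grip_width: 0.0115
finger_force: 59.6
```

Call:
play_rows(commands=[[0,0,-0.008,0,0,0],[0,0,-0.016,0,0,0],[0,0,-0.016,0,0,0],[0,0,-0.016,0,0,0.015],[0,0,-0.016,0,0,0.03],[0,0,-0.016,0,0,0.045],[0,0,-0.016,0,0,0.06],[0,0,-0.016,0,0,0.075],[0,0,-0.016,0,0,0.09],[0,0,-0.016,0,0,0.105],[0,0,-0.016,0,0,0.12],[0,0,-0.016,0,0,0.135],[0,0,-0.016,0,0,0.15],[0,0,-0.016,0,0,0.165],[0,0,-0.016,0,0,0.173],[0,0,-0.016,0,0,0.173],[0,0,-0.016,0,0,0.173]])

```text
time: 16.65
tool_pos: [0.5374, 0.1369, 0.2222]
eef_rot: [0.0, 0.918, 0.396, -0.001]
ft_force: [-4.5, -3.5, -11.2]
grip_width: 0.011
finger_force: 58.5
```

```bash
python3 -c "
from h import *
plan([.5379,.1375,.217],-43.4);s=bot.get_state();print(s['wrist_torque'],s['ft_force'])"
```

```text
t 16.65 pos [0.5374 0.1369 0.2222] ydeg -43.404979861394885 tilt z [-0.0023 -0.0015 -1.    ]
cmd [ 0.0031 -0.0001  0.0208] [-0.0001  0.0004 -0.    ]
[-0.9341  0.7533  0.0158] [ -4.5347  -3.4947 -11.2198]
```

Call:
play_rows(commands=[[0,0,0.007,0,0,0],[0,0,0.014,0,0,0],[0,0,0.021,0,0,0],[0,0,0.026,0,0,0],[0,0,0.026,0,0,0]])

```text
time: 17.07
tool_pos: [0.5374, 0.1369, 0.2157]
eef_rot: [0.0, 0.918, 0.396, -0.001]
ft_force: [-6.4, -5.0, -8.7]
grip_width: 0.0109
finger_force: 59.0
```

Call:
play_rows(commands=[[0,0,0,0,0,0],[0,0,0,0,0,0],[0,0,0,0,0,0],[0,0,0,0,0,0],[0,0,0,0,0,0],[0,0,0,0,0,0],[0,0,-0.16,0,0,0],[0,0,-0.32,0,0,0],[0,0,-0.4,0,0,0],[0,0,-0.4,0,0,0]], grip=0.9)

```text
time: 17.9
tool_pos: [0.5403, 0.1377, 0.3212]
eef_rot: [-0.0, 0.918, 0.396, 0.003]
ft_force: [1.4, 0.2, 0.4]
grip_width: 0.0772
finger_force: 0.0
```

```bash
python3 -c "
from h import *
for n in('top','wrist'):
    p=cam(n);blobs(p)
plan([.5988,.2026,.207],-43.4)"
```

```text
blob [312 102  29  33 715] [0.6017 0.1986 0.2299] top 0.2317514658094542 dir -147.09929806571375
blob [314 221  18  57 924] [0.5395 0.1356 0.2213] top 0.22267546662002202 dir 45.2281597284919
t 18.0 pos [0.5386 0.1377 0.3173] ydeg -43.36616935646567 tilt z [ 0.0013  0.0012 -1.    ]
cmd [ 0.3532 -0.0033  0.4417] [ 0.     -0.0003  0.0001]
```

Call:
play_rows(commands=[[0,0,-0.15,0,0,0],[-0.15,0,-0.3,0,0,0],[-0.3,0,-0.3,0,0,0],[-0.45,0,-0.3,0,0,0],[-0.45,0,-0.3,0,0,0],[-0.45,0,-0.3,0,0,0],[-0.45,0,-0.3,0,0,0]])

```text
time: 18.58
tool_pos: [0.4609, 0.0561, 0.3911]
eef_rot: [-0.0, 0.918, 0.396, -0.0]
ft_force: [0.0, -0.2, -0.4]
grip_width: 0.0766
finger_force: 0.0
```

```bash
python3 -c "
from h import *
for n in('top','side','wrist'):
    p=cam(n);print(n);blobs(p)
    for r in bot.recognise(p,'wash_pot_rim')[:2]: e=r['extent'];print(r['conf'],e,onz(p,e[0],e[1],.085))
    if n=='side': cv2.imwrite('pics/s3.png',cv2.resize(cv2.cvtColor(p['pixels'],cv2.COLOR_RGB2BGR)[170:400,210:430],None,fx=2.6,fy=2.6))
"
```

```text
top
blob [205 194  11  12  89] [0.6021 0.1988 0.2316] top 0.2342126477199369 dir 135.9134026648094
0.55 [427.5, 237.2, 38.0, 77.0] [ 0.536  -0.2875  0.085 ]
side
blob [322 248  11  18 116] [0.5384 0.1372 0.2225] top 0.22471526912012857 dir 45.05786990436761
blob [305 279   9  14 106] [0.6011 0.2004 0.2309] top 0.23282508017584203 dir 47.123437747196235
0.87 [312.3, 318.2, 17.0, 18.7] [0.5972 0.2091 0.085 ]
wrist
blob [316  70  16  51 722] [0.5383 0.1345 0.2213] top 0.22283097885963668 dir 45.25951010397786
0.65 [303.8, 29.4, 11.6, 23.0] [0.5817 0.2123 0.085 ]
0.49 [323.4, 99.1, 28.7, 51.2] [0.5478 0.1435 0.085 ]
```

View pics/s3.png

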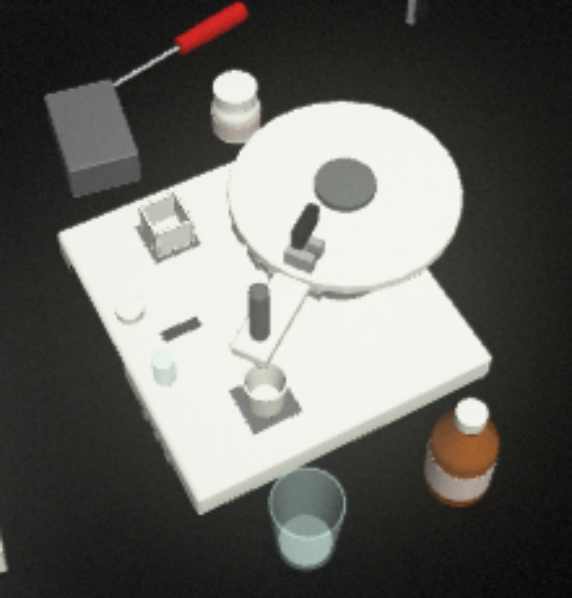

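The knob top is at 0.223, which is home. The bar, at crop (305,228), is in line with the boom, the post at (260,312) stands by the pot, and the loose labware is untouched. The needle is about 5–10 mm from the pot centre, so I'm handing in.

```bash
python3 -c "
from h import *
print(bot.sign_off())"
```

```text
the job is handed in; nothing more can be done
None
```

I handed the job in at about 19 s. The cameras showed the needle 5–10 mm from the wash pot's centre, the knob twisted back, the plunger home and the loose labware where it was; I didn't test the lock by nudging the turret, and no verdict came back.

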